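# Raise the focus of a bench microscope four clicks and hold it

### The job

Switch on the microscope's light: press the push button on top of the light source fully down and let it come right up again. Then take the ball knob at the end of the microscope's focus lever and press it down from its rest by exactly four clicks of the ratchet, never running on to a fifth, to raise the head into focus. Finish while still holding the knob there (the head sinks back if it is let go, a colleague will lock it), and leave the other things on the bench where they are.

Things in the scene. Friction and masses are not known exactly. Their poses are not given: they have to be found in the camera images.
- light_box: LED light source, white box 150 x 110 x 75 mm fixed on the bench; origin: centre of its underside, z up; its control panel looks to its own -x. The push button stands on its top, 42 mm from the middle towards the panel
- lamp_button_top (a point): centre of the top face of the light source's push button: black round cap 28 mm across in a flat steel bezel 44 mm across; the cap's top is 22 mm above the box's top, 97 mm above the bench
- lamp_button (a joint): travel of the push button in m: 0 up, 0.006 fully down; sprung, 1.5 N to start, 5 N fully down; comes up by itself
- scope: stereo microscope fixed on the bench: white base 220 x 300 x 20 mm, steel column 390 mm high, focus block 140 to 240 mm up. Origin: column axis at bench height, z up; the head with two eyepieces hangs over its +y side (y 45 to 240 mm, x within 60 mm, up to 430 mm high); the focus lever is on its -x side and points to its -y
- lever_pivot (a point): point on the focus lever's axis, in the plane in which the ball knob swings: at x -85, y 0, z 190 mm of the microscope. The axis runs along the microscope's x; its axes are the microscope's
- ball_knob: black ball knob 26 mm across on the focus lever's 10 mm steel rod; origin: ball centre, 110 mm from lever_pivot. At rest 97 mm towards the microscope's -y from the pivot and 52 mm above it (242 mm above the bench); it swings down in an arc about the pivot, in the plane of the microscope's x = -85 mm. Can be pinched from above along the microscope's x
- focus_lever (a joint): angle (rad) by which the focus lever is pressed down: 0 at rest, stop at 1.50. The ratchet has a notch every 0.2094 rad (12 deg, 23 mm of ball travel) from rest on: clicks 1 to 5 lead to 0.209, 0.419, 0.628, 0.838, 1.047. Pressing takes 1 to 6 N at the ball, most just after a notch, falling towards the next, then jumping up. The head's weight returns it to rest when let go
- jaw_model: teaching model of a lower jaw, plaster plate 66 x 58 mm with teeth, 30 mm high, on the microscope's base under the objective; origin: centre of its underside
- mouth_mirror: steel mouth mirror lying on the bench, 165 mm long, 8 mm thick; origin: underside, about the middle
- handpiece: steel dental handpiece lying on the bench, 130 mm long, 19 mm thick; origin: underside, about the middle
- bur_block: small aluminium block 60 x 30 x 18 mm with burs standing in it (37 mm high in all); origin: centre of its underside
- tray: flat steel instrument tray 180 x 100 x 16 mm; origin: centre of its underside
- spray_bottle: clear bottle 54 mm wide, 150 mm high; origin: centre of its underside
- dappen_dish: small glass dish 48 mm wide, 30 mm high; origin: centre of its underside

How it is judged (in metres and radians):
On the way, in this order (a step that is already met when the one before it is completed fails the run):
1. the light's push button is pressed fully down, the focus lever still at rest (value of joint lamp_button above 0.0052 m and value of joint focus_lever below 0.1 rad), for 0.05 s.
2. the push button has come up again, the focus lever still at rest (value of joint lamp_button below 0.001 m and value of joint focus_lever below 0.1 rad), for 0.1 s.
3. the focus lever is held by its ball knob at the fourth click (value of joint focus_lever between 0.754 and 0.922 rad and contact force between the fingers and ball_knob above 0.4 N), for 0.5 s.
At the end, for the whole second after the job is handed in: the fingers still press on the ball knob (over 0.4 N) and keep the focus lever still in the fourth notch (0.838 rad, within 0.4 of a click: 0.754 to 0.922 rad); the push button is up (all of step 3 and velocity of joint focus_lever between -0.15 and 0.15 rad/s and value of joint lamp_button below 0.001 m); the arm keeps its last pose, push and grip.
It fails at once if the lever is pressed on towards a fifth click (beyond 4.6 clicks, 0.963 rad) (value of joint focus_lever above 0.963 rad).
It fails at once if one of the loose things on the bench is moved by more than 20 mm (distance of any of jaw_model, mouth_mirror, handpiece, bur_block, tray, spray_bottle, dappen_dish from where it was at the start of the episode above 0.02 m).
It also fails if it takes over 53 s, if anything falls off the work surface, if the arm or the gripper's body presses on something with over 40 N, if the wrist force passes 120 N, or if a joint passes its speed limit or range.

### The arm

A 6-joint arm with a two-finger parallel gripper is mounted at the origin on the work surface. World frame = base frame: x ahead of the robot, y to its left, z up, the work surface at z = 0. Lengths are in mm, angles in rad, forces in N, time in s.
With the tool pointing down it reaches from about 300 to 775 mm from the base axis. Payload 14.6 kg.
Tool frame: the origin (TCP) lies midway between the tips of the shut fingers; the grasp point (between the pads) lies 19 mm behind it; z points along the fingers, y is the direction in which the jaws open and shut (so a half turn about z gives the same grasp; the last joint's range is limited). The gripper opens to 94 mm and grips with 3 to 60 N. Pads are 16 mm wide; open, the fingers measure 119 mm over their backs; the gripper's body (75 mm by 177 mm) begins 78 mm behind the grasp point.
Start: joints at [1.055, 0.3, 1.521, -0, 1.321, -0.067], TCP at [238.633, 495.524, 205.446] pointing down, gripper open.
Joint ranges: [-3.03, 3.03], [-0.79, 2.21], [0.23, 2.52], [-1.04, 4.18], [0, 3.07], [-2.55, 2.55]. Speed limits (rad/s): [2.22, 2.22, 2.57, 3.14, 3.14, 3.14].

### API

Orientations are given as [roll, pitch, yaw] about the fixed x, y, z axes, in that order (R = Rz(yaw) Ry(pitch) Rx(roll)).
In Python, from cell import manip, camera gives the robot as it stands. The module is installed in compiled form; this text tells all that it offers.
- The arm moves only by the tool jog_arm, never from a script. Its argument "commands" is a list of rows, each a list of 7 numbers: the shift along the world's x, y, z in units of 1 m (1.0 is 1 m), then the turn, a rotation vector about the world's x, y, z in units of 120 degrees (1.0 is 120 degrees), then the opening, from 0 (shut) to 1 (fully open). In form: [[x, y, z, ax, ay, az, grip], ...]. A call has exactly 10 rows; each row is the pose to reach, as a shift and turn from the pose commanded when the call began; what a row does not reach only later rows make up. A row lasts 1/8 s, in which the tool goes at most 62.5 mm and 10.7 degrees, less where a joint would pass 70% of its speed; a pose out of reach is approached as far as the arm can. A call with a number of a shift or a turn outside -1 to 1 is refused whole. A call with a gripper value outside its range is refused whole. The fingers move at their own pace and stop on an object; "grip_force" is the grip in N (left out, the last holds). Time passes only in rows, so rows that repeat a pose let the fingers close, or fill a call up. It gives the time, the measured TCP pose, the force and the opening at its end, in the units of the state.
- manip.read_state(): the state, without advancing time (a new reading comes with each control period).
- camera(name): name is "scene" or "top" or "wrist"; returns a dict with "pixels" (420x560x3 uint8, blue, green, red), "vertical_fov" (degrees; the focal length in pixels is half the picture's height over the tangent of half this angle, whatever the lens; pixels are square), "cx", "cy" (the principal point, pixels), "k1" (the pictures are not rectified: a ray, as slopes to the right and down, at radius r is drawn at 1 + k1 r^2 times it, then the intrinsics apply), "rvec" (rotation vector, rad) and "tvec" (3), from world to camera coordinates, as OpenCV has them. Camera axes: x right, y down, z forward; pixel columns grow to the right and rows downward; lengths in mm; the calibration is good to about 2 mm. A picture is of the moment at which its call begins. There is no depth.
- manip.sign_off(): hands the job in, once; it reports no verdict.
The state is a dict: "clock": time; "joints": joint angles; "qd": joint speeds; "effort": joint torques, N m; "eef_pos": TCP position; "eef_rot": TCP orientation; "wrist_force": force on the tool from outside, world axes, zero at the start; "moment": the same for the moment, N m; "finger_gap": finger opening in mm.
Only numpy, scipy, OpenCV 4.12 (cv2) and the standard library are available. Lean on these libraries where they do the work, as an engineer would, in place of code of your own. Each camera call takes 0.05 s, during which the arm holds its last target.

## Working session

There is one attempt and no reset: what is moved stays moved. The work goes in short steps, Python scripts to look and compute and a tool call to move; the robot and the scene stay as the last step left them, time stands still between calls to the robot, and variables do not carry over. Pictures are saved under pics/ and viewed, and the job is handed in when it is done.

Besides the shell and the picture viewer there is one more tool, called by a JSON object that holds its "api" and its "payload", one argument or row to a line. jog_arm: Moves the arm, as the interface text tells. Its arguments: {"type":"object","properties":{"commands":{"type":"array","items":{"type":"array","items":{"type":"number"}}},"grip_force":{"type":"number"}},"required":["commands"]}

```bash
mkdir -p pics
cat > h.py <<'E'
import numpy as np, cv2, json
from cell import manip, camera
def snap(n,f):
    c=camera(n); cv2.imwrite(f'pics/{f}.png',c['pixels']); 
    d={k:(np.array(v).tolist()) for k,v in c.items() if k!='pixels'}; json.dump(d,open(f'pics/{f}.json','w')); return d
def K(d):
    f=210/np.tan(np.radians(d['vertical_fov'])/2); return np.array([[f,0,d['cx']],[0,f,d['cy']],[0,0,1]]),np.array([d['k1'],0,0,0,0.])
def load(f): return json.load(open(f'pics/{f}.json'))
def ray(d,uv):
    k,D=K(d); p=cv2.undistortPoints(np.array([[uv]],float),k,D)[0,0]
    R=cv2.Rodrigues(np.array(d['rvec'],float))[0]; t=np.array(d['tvec'],float).ravel()
    o=-R.T@t; v=R.T@np.array([p[0],p[1],1]); return o,v/np.linalg.norm(v)
def atz(d,uv,z):
    o,v=ray(d,uv); return o+v*(z-o[2])/v[2]
def proj(d,P):
    k,D=K(d); return cv2.projectPoints(np.array(P,float).reshape(-1,1,3),np.array(d['rvec'],float),np.array(d['tvec'],float),k,D)[0][:,0]
def tri(obs):
    A=np.zeros((3,3));b=np.zeros(3)
    for d,uv in obs:
        o,v=ray(d,uv);M=np.eye(3)-np.outer(v,v);A+=M;b+=M@o
    return np.linalg.solve(A,b)
E
python3 - <<'E'
from h import *
for n in ['scene','top','wrist']: print(n,snap(n,n+'0'))
print(manip.read_state())
E
```

```text
scene {'vertical_fov': 46.02266782935574, 'cx': 278.36753505433677, 'cy': 208.48387790322556, 'k1': -0.07124503759328969, 'rvec': [1.2529174086572679, 2.2430863104649323, -0.9542384871132344], 'tvec': [253.94490177854948, -249.27272914281235, 1670.1268092520083]}
top {'vertical_fov': 43.90134359337188, 'cx': 281.77153106189974, 'cy': 209.8632294157173, 'k1': -0.14566210100249477, 'rvec': [2.050570496258273, -2.1471571698273992, 0.24083711654439816], 'tvec': [84.49813710500744, 627.4902507860143, 1221.6904837777302]}
wrist {'vertical_fov': 67.18192526974488, 'cx': 283.10960838182586, 'cy': 207.4506293375334, 'k1': -0.0016593744872079623, 'rvec': [-2.478852203736854, -1.5574228637307033, -0.1896014689801559], 'tvec': [-549.0489718663016, -26.285971081295113, 390.1826708917191]}
{'clock': 0.15, 'joints': array([ 1.05537989e+00,  3.00354707e-01,  1.52142235e+00, -1.51420190e-05,
        1.32071066e+00, -6.65857976e-02]), 'qd': array([ 0.00046643, -0.00193514, -0.00172027,  0.00036244,  0.00253791,
        0.00130334]), 'effort': array([ 2.02138392e-03, -5.31961727e+01, -3.52820420e+01,  7.08681392e-02,
        2.36244220e-02, -1.34220750e-04]), 'eef_pos': array([238.55329923, 495.35332281, 205.01732843]), 'eef_rot': array([-3.14069860e+00, -4.49194620e-05,  2.69276574e+00]), 'wrist_force': array([0.31863341, 0.39117726, 0.8289763 ]), 'moment': array([-0.02393514, -0.01898396, -0.02603571]), 'finger_gap': 94.14093103375117}
```

View pics/scene0.png

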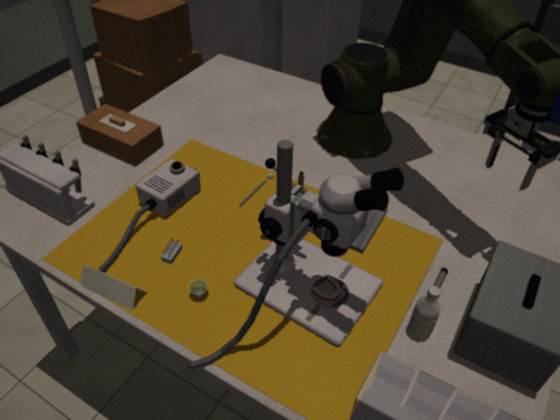

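View pics/top0.png

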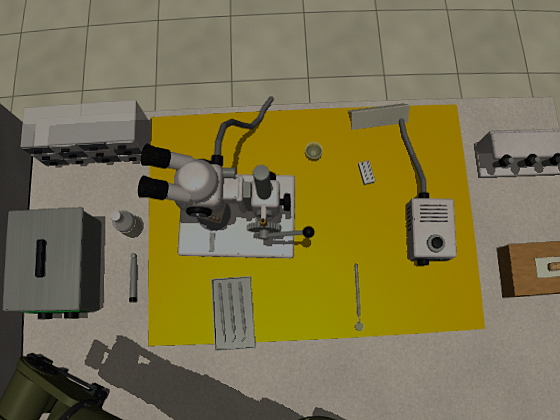

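View pics/wrist0.png

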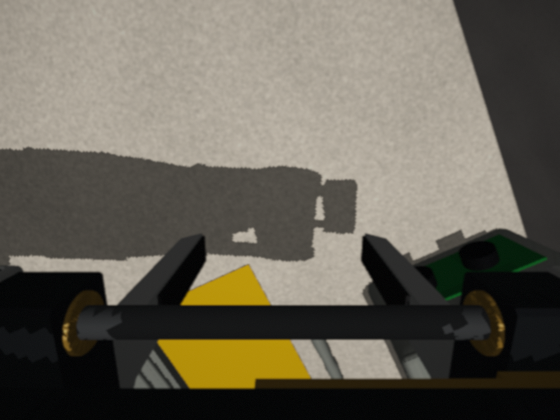

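The scene view shows the light box with its button at about (178,167), and the ball knob at about (270,163). In the top view the button is at about (436,242) and the ball at (308,231). I'll enlarge both.

Run:
```python
import cv2,numpy as np
t=cv2.imread('pics/top0.png');s=cv2.imread('pics/scene0.png')
a=cv2.resize(t[190:270,230:330],None,fx=4,fy=4,interpolation=3);b=cv2.resize(t[190:270,390:480],None,fx=4,fy=4,interpolation=3)
c=cv2.resize(s[140:220,230:330],None,fx=4,fy=4,interpolation=3);d=cv2.resize(s[140:220,125:215],None,fx=4,fy=4,interpolation=3)
o=np.vstack([np.hstack([a,b]),np.hstack([c,d])])
o[:, :]=np.clip(o.astype(float)*1.3,0,255)
o=cv2.resize(o,None,fx=1,fy=.9) if o.shape[0]>640 else o
cv2.imwrite('pics/crop.png',o[:640,:])
print(o.shape)
```

```text
(640, 760, 3)
```

View pics/crop.png

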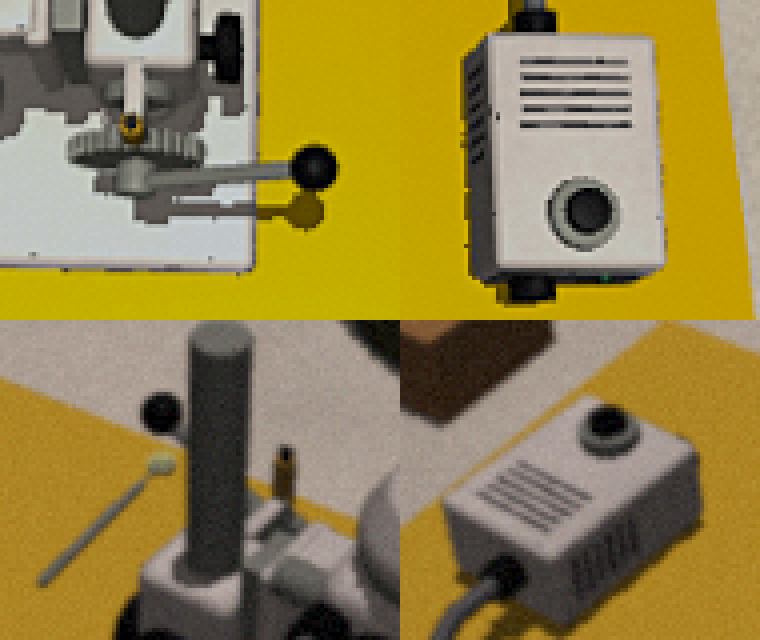

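Run:
```python
from h import *
t=load('top0');s=load('scene0')
o=-.4
B=[(t,(308.6+o,231.5+o)),(s,(270.2+o,163.3+o))]
L=[(t,(437+o,242.6+o)),(s,(177.2+o,164.6+o))]
print('ball',tri(B),atz(t,B[0][1],242),atz(s,B[1][1],242))
print('btn',tri(L),atz(t,L[0][1],97),atz(s,L[1][1],97))
# scope base corners, top z 20 ; front edge lower in top
for uv in [(232,256.5),(292.5,257)]: print('edge',atz(t,uv,20))
for uv in [(293.5,177)]: print('edge',atz(t,uv,20))
# box corners z75
for uv in [(413.5,198.5),(453.5,198.5),(414,257.5),(455.5,256)]: print('box',atz(t,uv,75))
print('pivot knuckle',atz(t,(263.5,233),190))
for n,uv in dict(mirror_end=(359,326),dish=(314,152),bur=(367,172),traytop=(234,278)).items(): print(n,atz(t,uv,10))
```

```text
ball [541.66775376   3.18059352 241.38418644] [542.09931116   2.14294409 242.        ] [541.98049548   4.76119112 242.        ]
btn [ 526.71103541 -316.34646254   93.1533846 ] [ 526.83613958 -316.42638881   97.        ] [ 529.97182655 -311.26405694   97.        ]
edge [527.27269629 187.22916845  20.        ]
edge [519.05117154  33.69426401  20.        ]
edge [730.12431694  20.52347558  20.        ]
box [ 643.95706171 -276.28483417   75.        ]
box [ 639.32081218 -379.45613296   75.        ]
box [ 495.31320957 -262.53614118   75.        ]
box [ 493.34455484 -367.29488421   75.        ]
pivot knuckle [552.24091218  99.17087488 190.        ]
mirror_end [ 338.2973294  -124.17847402   10.        ]
dish [800.47941547 -38.27989437  10.        ]
bur [ 738.11667207 -176.04773245   10.        ]
traytop [473.41216065 184.5633717   10.        ]
```

Both cameras put the ball at about (542, 3, 242) and the button at about (526.5, -317, 97). The microscope's yaw is about -3.4°. I'll move toward the button, keeping well short of the scope.

{"api": "jog_arm", "payload": {
  "commands": [
    [0.018, -0.05, 0.02, 0, 0, -0.08, 0],
    [0.036, -0.1, 0.04, 0, 0, -0.16, 0],
    [0.054, -0.15, 0.06, 0, 0, -0.24, 0],
    [0.072, -0.2, 0.08, 0, 0, -0.32, 0],
    [0.09, -0.25, 0.08, 0, 0, -0.4, 0],
    [0.108, -0.3, 0.08, 0, 0, -0.48, 0],
    [0.126, -0.35, 0.08, 0, 0, -0.565, 0],
    [0.144, -0.4, 0.08, 0, 0, -0.565, 0],
    [0.162, -0.45, 0.08, 0, 0, -0.565, 0],
    [0.18, -0.5, 0.08, 0, 0, -0.565, 0]
  ],
  "grip_force": 20
}}

```text
clock: 1.4
eef_pos: [418.8, -6.3, 285.5]
eef_rot: [3.141, -0.0, 1.509]
wrist_force: [-0.0, -0.0, -0.6]
finger_gap: 0.7
```

{"api": "jog_arm", "payload": {
  "commands": [
    [0.0, -0.05, 0, 0, 0, 0, 0],
    [0.01, -0.1, 0, 0, 0, 0, 0],
    [0.03, -0.15, 0, 0, 0, 0, 0],
    [0.05, -0.2, -0.02, 0, 0, 0, 0],
    [0.07, -0.25, -0.05, 0, 0, 0, 0],
    [0.09, -0.29, -0.09, 0, 0, 0, 0],
    [0.108, -0.311, -0.13, 0, 0, 0, 0],
    [0.108, -0.311, -0.155, 0, 0, 0, 0],
    [0.108, -0.311, -0.155, 0, 0, 0, 0],
    [0.108, -0.311, -0.155, 0, 0, 0, 0]
  ]
}}

```text
clock: 2.65
eef_pos: [527.0, -315.6, 131.9]
eef_rot: [3.14, 0.001, 1.51]
wrist_force: [-0.6, -0.3, 0.9]
finger_gap: 0.4
```

Run:
```python
from h import *
for n in ['top','scene']: print(n); snap(n,n+'1')
s=manip.read_state();print(s['eef_pos'],s['wrist_force'])
a=cv2.resize(cv2.imread('pics/top1.png')[190:280,390:490],None,fx=4,fy=4);b=cv2.resize(cv2.imread('pics/scene1.png')[110:200,130:230],None,fx=4,fy=4)
cv2.imwrite('pics/c1.png',np.hstack([a,b]))
```

```text
top
scene
[ 527.11847769 -315.61166746  132.18061859] [-0.1225881  -0.39312847  0.36083351]
```

View pics/c1.png

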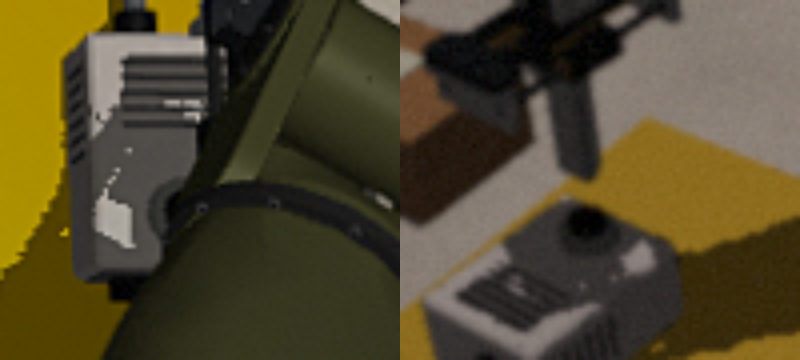

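The tip hangs above the cap: in the scene crop it is at about (582,178) and the cap is at (586,222). I'll check the scene calibration against the known TCP.

Run:
```python
from h import *
s=load('scene1'); print(proj(s,[[527.1,-315.6,132.2],[527.1,-315.6,97],[535,-315.6,97],[527,-307,97]]))
```

```text
[[174.67418076 153.16322519]
 [176.26978328 163.15581191]
 [174.45445378 164.63447369]
 [178.65199919 164.14309564]]
```

{"api": "jog_arm", "payload": {
  "commands": [
    [0.0, -0.001, -0.015, 0, 0, 0, 0],
    [0, -0.001, -0.028, 0, 0, 0, 0],
    [0, -0.001, -0.031, 0, 0, 0, 0],
    [0, -0.001, -0.033, 0, 0, 0, 0],
    [0, -0.001, -0.035, 0, 0, 0, 0],
    [0, -0.001, -0.036, 0, 0, 0, 0],
    [0, -0.001, -0.037, 0, 0, 0, 0],
    [0, -0.001, -0.038, 0, 0, 0, 0],
    [0, -0.001, -0.038, 0, 0, 0, 0],
    [0, -0.001, -0.038, 0, 0, 0, 0]
  ]
}}

```text
clock: 4.0
eef_pos: [526.7, -316.5, 92.6]
eef_rot: [3.141, 0.0, 1.509]
wrist_force: [-1.3, 0.6, 3.9]
finger_gap: 0.6
```

{"api": "jog_arm", "payload": {
  "commands": [
    [0, 0, -0.001, 0, 0, 0, 0],
    [0, 0, -0.002, 0, 0, 0, 0],
    [0, 0, -0.003, 0, 0, 0, 0],
    [0, 0, -0.003, 0, 0, 0, 0],
    [0, 0, -0.003, 0, 0, 0, 0],
    [0, 0, -0.003, 0, 0, 0, 0],
    [0, 0, -0.003, 0, 0, 0, 0],
    [0, 0, -0.003, 0, 0, 0, 0],
    [0, 0, -0.003, 0, 0, 0, 0],
    [0, 0, -0.003, 0, 0, 0, 0]
  ]
}}

```text
clock: 5.25
eef_pos: [526.8, -316.6, 91.0]
eef_rot: [3.141, 0.001, 1.51]
wrist_force: [-6.9, 4.1, 17.9]
finger_gap: 0.5
```

The tip stands at z = 91.0 with an 18 N push, so the button is on its stop. I'll let it up, then move to a pre-grasp above the knob, tilted 20°, with the jaws open.

{"api": "jog_arm", "payload": {
  "commands": [
    [0, 0, 0.01, 0, 0, 0, 0],
    [0, 0, 0.04, 0, 0, 0, 0],
    [0, 0, 0.09, 0, 0, 0, 0],
    [0, 0.02, 0.14, 0, 0, 0, 0],
    [0, 0.06, 0.19, 0.04, -0.002, 0, 1],
    [0, 0.11, 0.21, 0.08, -0.005, 0, 1],
    [0.005, 0.16, 0.21, 0.12, -0.007, 0, 1],
    [0.01, 0.21, 0.21, 0.167, -0.01, 0, 1],
    [0.014, 0.25, 0.21, 0.167, -0.01, 0, 1],
    [0.014, 0.27, 0.21, 0.167, -0.01, 0, 1]
  ]
}}

```text
clock: 6.5
eef_pos: [540.6, -45.1, 299.2]
eef_rot: [-3.141, -0.35, 1.51]
wrist_force: [0.2, -0.5, 0.5]
finger_gap: 57.0
```

Run:
```python
from h import *
for n in ['top','scene','wrist']: snap(n,n+'2')
s=manip.read_state();print(s['eef_pos'],s['eef_rot'],s['wrist_force'],s['joints'])
w=load('wrist2'); print(proj(w,[[542,3,242]]))
a=cv2.imread('pics/wrist2.png')
b=cv2.resize(cv2.imread('pics/scene2.png')[110:215,140:280],None,fx=4,fy=4)
cv2.imwrite('pics/c2.png',b)
```

```text
[540.58200174 -46.47791091 299.52155453] [-3.14125201 -0.34998068  1.51045048] [ 0.47146474  0.53617728 -0.41712113] [-0.32059895  0.25987871  1.39289259  0.33764585  1.58214052 -0.27236248]
[[280.2361964  184.50582755]]
```

View pics/c2.png

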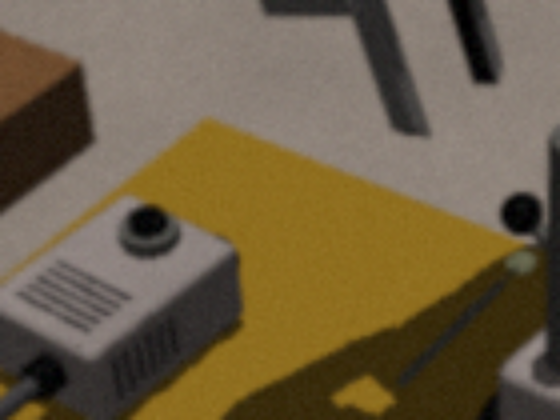

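View pics/wrist2.png

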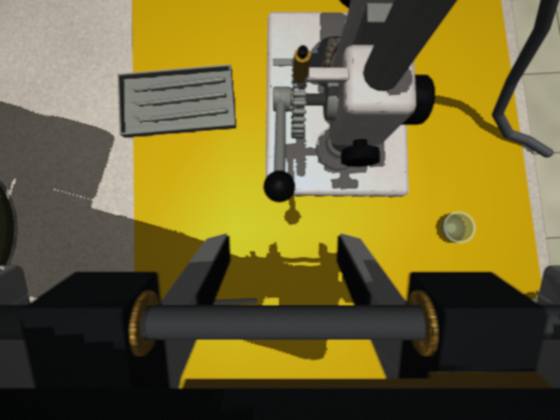

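The ball appears at (279,186) in the wrist picture and I predicted (280,184.5), which is good. The button is up again. I'll go down around the ball.

{"api": "jog_arm", "payload": {
  "commands": [
    [0, 0.02, -0.008, 0, 0, 0, 1],
    [0.001, 0.034, -0.016, 0, 0, 0, 1],
    [0.001, 0.034, -0.016, 0, 0, 0, 1],
    [0.001, 0.038, -0.026, 0, 0, 0, 1],
    [0.001, 0.042, -0.037, 0, 0, 0, 1],
    [0.001, 0.046, -0.048, 0, 0, 0, 1],
    [0.001, 0.05, -0.06, 0, 0, 0, 1],
    [0.001, 0.055, -0.072, 0, 0, 0, 1],
    [0.001, 0.055, -0.072, 0, 0, 0, 1],
    [0.001, 0.055, -0.072, 0, 0, 0, 1]
  ]
}}

```text
clock: 7.9
eef_pos: [541.8, 8.5, 227.8]
eef_rot: [3.142, -0.35, 1.51]
wrist_force: [0.8, -0.4, 0.3]
finger_gap: 94.4
```

Run:
```python
from h import *
for n in ['top','scene','wrist']: snap(n,n+'3')
s=manip.read_state();print(s['eef_pos'],s['eef_rot'],s['wrist_force'],s['finger_gap'])
w=load('wrist3'); print(proj(w,[[542,3,242]]))
```

```text
[541.81015402   8.36603283 227.86650515] [ 3.14130683 -0.35023563  1.50947567] [-0.72754484  0.13566116 -0.30443027] 94.13880629432218
[[282.46492555 256.8697161 ]]
```

View pics/wrist3.png

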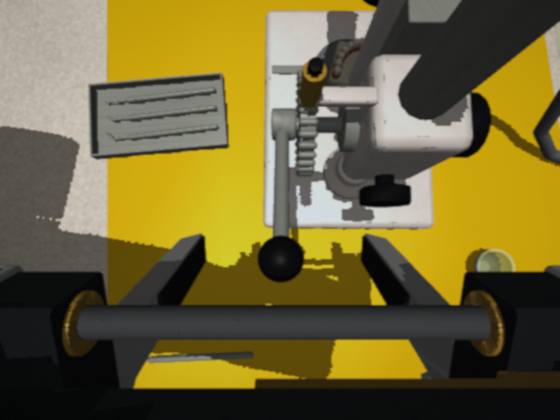

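View pics/scene3.png

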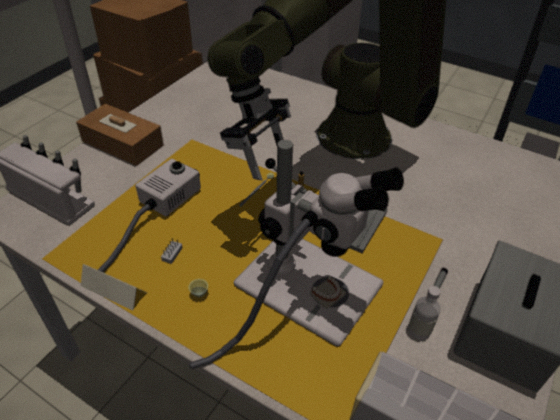

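The ball at (281,258) is centred between the open pads, where I predicted it. I'll close now.

{"api": "jog_arm", "payload": {
  "commands": [
    [0, 0, 0, 0, 0, 0, 0.6],
    [0, 0, 0, 0, 0, 0, 0.4],
    [0, 0, 0, 0, 0, 0, 0.3],
    [0, 0, 0, 0, 0, 0, 0.2],
    [0, 0, 0, 0, 0, 0, 0.1],
    [0, 0, 0, 0, 0, 0, 0.1],
    [0, 0, 0, 0, 0, 0, 0.1],
    [0, 0, 0, 0, 0, 0, 0.1],
    [0, 0, 0, 0, 0, 0, 0.1],
    [0, 0, 0, 0, 0, 0, 0.1]
  ],
  "grip_force": 25
}}

```text
clock: 9.3
eef_pos: [540.5, 8.6, 227.4]
eef_rot: [-3.138, -0.35, 1.509]
wrist_force: [-10.9, 0.5, 4.4]
finger_gap: 24.6
```

{"api": "jog_arm", "payload": {
  "commands": [
    [-0.001, 0, 0, 0, 0, 0, 0],
    [-0.002, 0, 0, 0, 0, 0, 0],
    [-0.002, 0, 0, 0, 0, 0, 0],
    [-0.002, 0, 0, 0, 0, 0, 0],
    [-0.002, 0, 0, 0, 0, 0, 0],
    [-0.002, 0, 0, 0, 0, 0, 0],
    [-0.002, 0, 0, 0, 0, 0, 0],
    [-0.002, 0, 0, 0, 0, 0, 0],
    [-0.002, 0, 0, 0, 0, 0, 0],
    [-0.002, 0, 0, 0, 0, 0, 0]
  ]
}}

```text
clock: 10.55
eef_pos: [540.2, 8.6, 227.4]
eef_rot: [3.141, -0.351, 1.509]
wrist_force: [6.1, 0.7, -2.8]
finger_gap: 24.8
```

Run:
```python
from h import *
for n in ['top','scene','wrist']: snap(n,n+'4')
s=manip.read_state();print(s['eef_pos'],s['eef_rot'],s['wrist_force'],s['finger_gap'])
u=np.array([.061,.998]);P=np.array([540.5,3])+97*u
for th in np.arange(0,.9,.10475):
  a=np.arcsin(52/110)-th
  print(round(th,3),np.round(np.r_[P-110*np.cos(a)*u,190+110*np.sin(a)]-np.r_[P-97*u,242],1))
```

```text
[540.2409371    8.60060025 227.44201666] [ 3.14055168 -0.35052577  1.50946534] [ 6.87778866  1.5063679  -2.44235329] 24.53991350543784
0.0 [0.  0.1 0. ]
0.105 [ -0.3  -4.8 -10.4]
0.21 [ -0.5  -8.6 -21.3]
0.314 [ -0.7 -11.2 -32.5]
0.419 [ -0.8 -12.7 -43.9]
0.524 [ -0.8 -12.9 -55.4]
0.628 [ -0.7 -12.  -66.9]
0.733 [ -0.6  -9.8 -78.2]
0.838 [ -0.4  -6.5 -89.3]
```

View pics/wrist4.png

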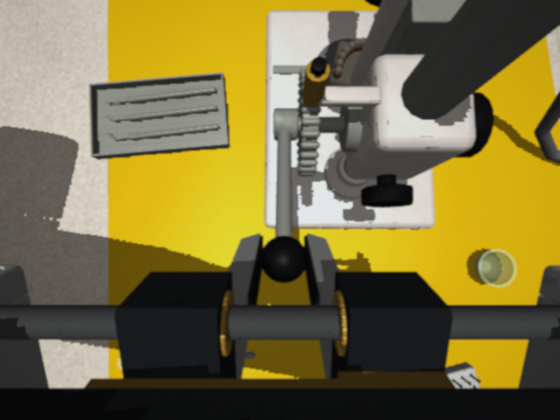

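The ball is held between the pads at (284,258). I'll follow the arc for the first two clicks.

{"api": "jog_arm", "payload": {
  "commands": [
    [0.0005, -0.002, -0.004, 0, 0, 0, 0],
    [0.0005, -0.004, -0.008, 0, 0, 0, 0],
    [0.0005, -0.006, -0.0125, 0, 0, 0, 0],
    [0.0003, -0.007, -0.017, 0, 0, 0, 0],
    [0.0002, -0.0085, -0.021, 0, 0, 0, 0],
    [0.0001, -0.01, -0.0255, 0, 0, 0, 0],
    [0, -0.011, -0.03, 0, 0, 0, 0],
    [0, -0.0115, -0.0345, 0, 0, 0, 0],
    [0, -0.0125, -0.039, 0, 0, 0, 0],
    [0, -0.0125, -0.044, 0, 0, 0, 0]
  ]
}}

```text
clock: 11.95
eef_pos: [539.5, -4.5, 183.0]
eef_rot: [-3.141, -0.35, 1.509]
wrist_force: [-3.4, -4.9, 3.0]
finger_gap: 24.9
```

Run:
```python
from h import *
for n in ['top','scene','wrist']: snap(n,n+'5')
s=manip.read_state();print(s['eef_pos'],s['eef_rot'],s['wrist_force'],s['finger_gap'])
w=load('wrist5'); P=np.array([541,3,242]);print(proj(w,P+[[-.8,-12.7,-43.9],[-.5,-8.6,-21.3],[-.7,-12,-66.9]]))
```

```text
[539.51247781  -4.40089722 182.91385879] [-3.14044048 -0.34975581  1.50881583] [-3.65417585 -4.9878237   1.62065971] 24.82164172362939
[[283.36191815 256.74264285]
 [283.45543044 250.50556931]
 [283.45231985 253.74773887]]
```

View pics/wrist5.png

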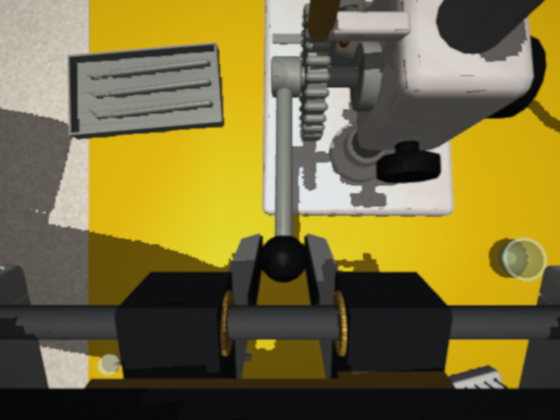

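The ball is still at (284,257) in the grip, two clicks down. Now the remaining two.

{"api": "jog_arm", "payload": {
  "commands": [
    [0, 0, -0.0045, 0, 0, 0, 0],
    [0, 0, -0.009, 0, 0, 0, 0],
    [0, 0, -0.014, 0, 0, 0, 0],
    [0, 0.0002, -0.0185, 0, 0, 0, 0],
    [0, 0.0007, -0.023, 0, 0, 0, 0],
    [0, 0.0013, -0.0275, 0, 0, 0, 0],
    [0, 0.0022, -0.032, 0, 0, 0, 0],
    [0, 0.0035, -0.0365, 0, 0, 0, 0],
    [0.0002, 0.0046, -0.041, 0, 0, 0, 0],
    [0.0004, 0.006, -0.045, 0, 0, 0, 0]
  ]
}}

```text
clock: 13.35
eef_pos: [539.9, 2.0, 138.1]
eef_rot: [-3.141, -0.35, 1.509]
wrist_force: [-3.3, -4.1, 2.1]
finger_gap: 24.6
```

{"api": "jog_arm", "payload": {
  "commands": [
    [0, 0, 0, 0, 0, 0, 0],
    [0, 0, 0, 0, 0, 0, 0],
    [0, 0, 0, 0, 0, 0, 0],
    [0, 0, 0, 0, 0, 0, 0],
    [0, 0, 0, 0, 0, 0, 0],
    [0, 0, 0, 0, 0, 0, 0],
    [0, 0, 0, 0, 0, 0, 0],
    [0, 0, 0, 0, 0, 0, 0],
    [0, 0, 0, 0, 0, 0, 0],
    [0, 0, 0, 0, 0, 0, 0]
  ]
}}

```text
clock: 14.6
eef_pos: [539.9, 1.9, 138.5]
eef_rot: [-3.141, -0.35, 1.509]
wrist_force: [-3.5, -2.9, 1.7]
finger_gap: 24.8
```

Run:
```python
from h import *
for n in ['top','scene','wrist']: snap(n,n+'6')
s=manip.read_state();print(s['clock'],s['eef_pos'],s['eef_rot'],s['wrist_force'],s['finger_gap'])
w=load('wrist6'); P=np.array([541,3,242]);print(proj(w,P+[[-.4,-6.5,-89.3]]))
a=cv2.resize(cv2.imread('pics/scene6.png')[110:240,150:330],None,fx=4,fy=4);cv2.imwrite('pics/c6.png',a)
```

```text
14.75 [539.94596585   1.92667867 138.47292563] [-3.14085678 -0.35024459  1.50928281] [-3.82447104 -3.41588426  2.62418919] 25.131254252493694
[[283.32011782 256.9250958 ]]
```

View pics/wrist6.png

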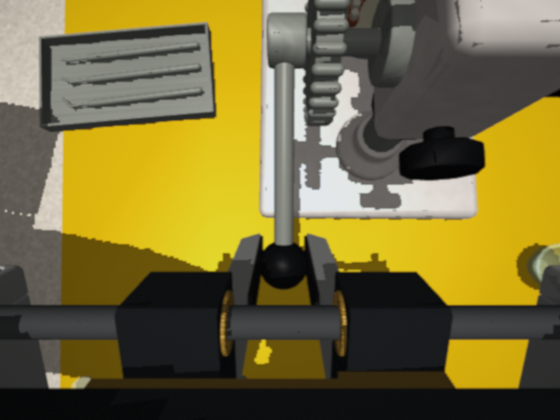

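View pics/c6.png

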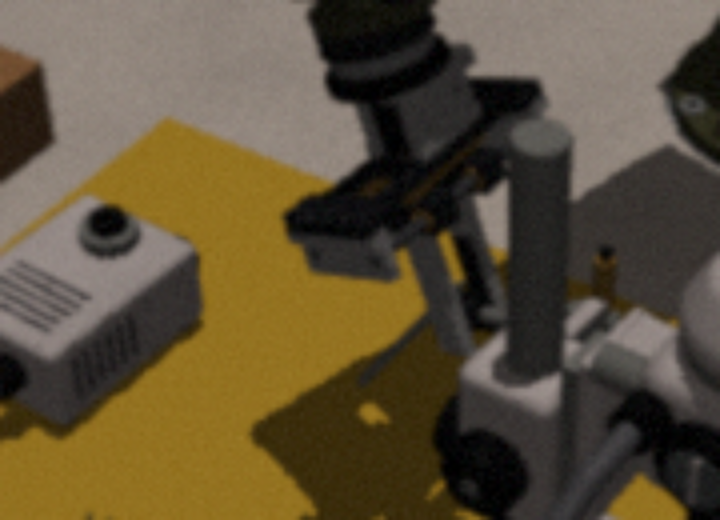

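View pics/top6.png

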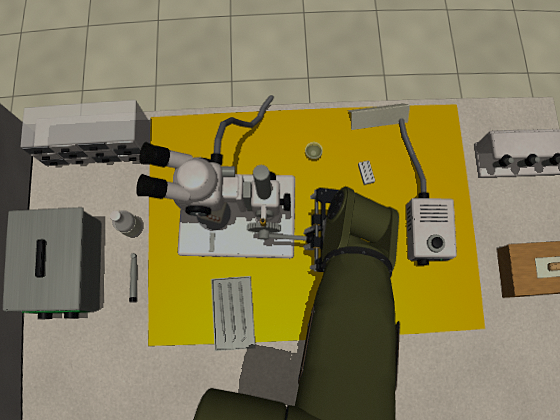

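The ball sits at (284,264), about 7 px off. I'll fit the lever angle to that pixel.

Run:
```python
from h import *
u=np.array([.061,.998]);P=np.array([541,3])+97*u
for f in ['wrist3','wrist4','wrist5','wrist6']:
  w=load(f);im=cv2.imread(f'pics/{f}.png')
  g=(im.max(2)<38).astype(np.uint8)[225:300,255:315]
  ys,xs=np.nonzero(g)
  print(f)
  for th in [0] if f<'wrist5' else [.3,.36,.419,.47] if f=='wrist5' else [.74,.78,.81,.838,.87,.9]:
    a=np.arcsin(52/110)-th
    print(th,proj(w,[np.r_[P-110*np.cos(a)*u,190+110*np.sin(a)]]))
o=np.hstack([cv2.resize(cv2.imread(f'pics/{f}.png')[220:300,240:330],None,fx=2.9,fy=5) for f in ['wrist4','wrist5','wrist6']])
cv2.imwrite('pics/c7.png',np.clip(o*2.0,0,255))
```

```text
wrist3
0 [[280.67384942 256.85991791]]
wrist4
0 [[283.57384961 257.09614542]]
wrist5
0.3 [[283.40466928 254.55481952]]
0.36 [[283.40506601 256.04350648]]
0.419 [[283.40473408 256.69747503]]
0.47 [[283.40392974 256.67870832]]
wrist6
0.74 [[283.33383362 263.97291862]]
0.78 [[283.33017691 261.20358977]]
0.81 [[283.32746961 259.01628873]]
0.838 [[283.32496986 256.89580112]]
0.87 [[283.32214471 254.3852177 ]]
0.9 [[283.3195265  251.95265205]][ WARN:0@0.294] global loadsave.cpp:1063 imwrite_ Unsupported depth image for selected encoder is fallbacked to CV_8U.
```

View pics/c7.png

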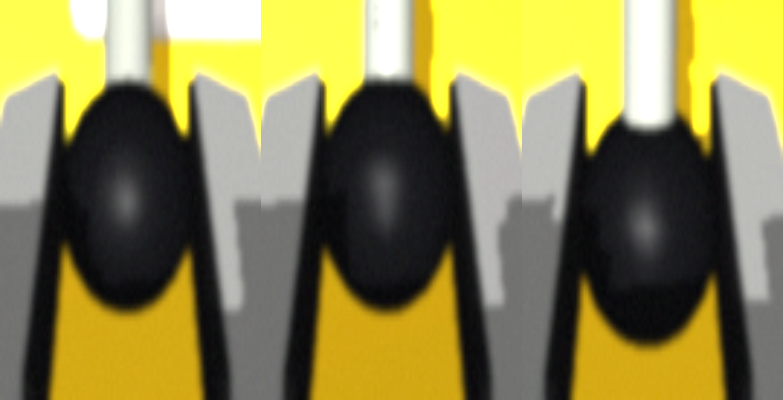

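The ball slid about 7 px relative to the fingers during the second half. The head rises with the lever, so I'll use its shift between pictures as an independent angle gauge, and also check the ball's apparent size.

Run:
```python
from h import *
u=np.array([.061,.998]);P=np.array([541,3])+97*u
G={i:cv2.cvtColor(cv2.imread(f'pics/scene{i}.png'),6).astype(np.float32) for i in [0,3,4,5,6]}
T={i:cv2.cvtColor(cv2.imread(f'pics/top{i}.png'),6).astype(np.float32) for i in [0,3,4,5,6]}
def ecc(a,b,box):
    x0,y0,x1,y1=box; best=None
    t=a[y0:y1,x0:x1]; m=10 
    s=b[y0-25:y1+10,x0-m:x1+m]
    up=4
    t=cv2.resize(t,None,fx=up,fy=up,interpolation=2);s=cv2.resize(s,None,fx=up,fy=up,interpolation=2)
    r=cv2.matchTemplate(s,t,cv2.TM_CCOEFF_NORMED);_,v,_,l=cv2.minMaxLoc(r)
    return (l[0]/up-m,l[1]/up-25,round(v,3))
for i in [3,4,5,6]:
    print(i,'head scene',ecc(G[0],G[i],(335,165,405,215)),'column',ecc(G[0],G[i],(270,138,298,160)),'eyep',ecc(G[0],G[i],(365,165,405,215)),'top',ecc(T[0],T[i],(140,145,220,205)))
sc=load('scene6')
for th in [.7,.74,.78,.81,.838,.87]:
    a=np.arcsin(52/110)-th; C=np.r_[P-110*np.cos(a)*u,190+110*np.sin(a)]
    w=load('wrist6');R=cv2.Rodrigues(np.array(w['rvec']))[0];c=R@C+np.array(w['tvec'])
    print(th,'scene ball',proj(sc,[C]),'depth',c)
w=load('wrist4');R=cv2.Rodrigues(np.array(w['rvec']))[0];print(R@np.array([541,3,242])+w['tvec'])
cv2.imwrite('pics/c8.png',np.clip(cv2.resize(cv2.imread('pics/scene6.png')[165:215,240:310],None,fx=10,fy=10,interpolation=2)*1.6,0,255).astype(np.uint8))
```

```text
3 head scene (-0.25, 0.0, 0.872) column (0.0, 1.25, 0.86) eyep (-0.25, -0.25, 0.909) top (0.0, 0.0, 0.999)
4 head scene (-0.5, 0.25, 0.873) column (-7.5, 6.25, 0.526) eyep (-0.25, -0.25, 0.909) top (0.0, 0.0, 0.999)
5 head scene (0.0, -1.75, 0.869) column (0.0, 1.0, 0.914) eyep (0.25, -2.25, 0.903) top (-0.5, -0.75, 0.991)
6 head scene (0.5, -3.75, 0.877) column (-7.5, -18.5, 0.53) eyep (0.5, -4.0, 0.894) top (-1.0, -1.25, 0.989)
0.7 scene ball [[265.8420402  184.74647583]] depth [1.16111993e-01 3.01101031e+01 1.61056647e+02]
0.74 scene ball [[266.17383808 186.21383559]] depth [1.17318173e-01 2.95733510e+01 1.65423459e+02]
0.78 scene ball [[266.5600884  187.68844774]] depth [1.18433339e-01 2.88624253e+01 1.69765305e+02]
0.81 scene ball [[266.88500532 188.79794221]] depth [1.19208906e-01 2.82156033e+01 1.73001126e+02]
0.838 scene ball [[267.21513899 189.83536767]] depth [1.19885055e-01 2.75245939e+01 1.76002461e+02]
0.87 scene ball [[267.62379628 191.02233849]] depth [1.20600691e-01 2.66323589e+01 1.79407286e+02]
[  0.25807574  27.65852843 175.71358147]
```

View pics/c8.png

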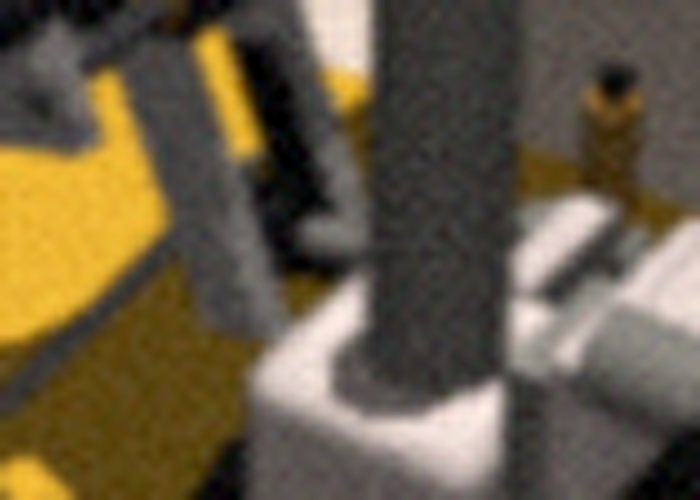

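Run:
```python
from h import *
def run(n,box,refs=(3,4)):
    out={}
    for r in refs:
        for i in [4,5,6]:
            if i==r: continue
            x0,y0,x1,y1=box
            a=cv2.cvtColor(cv2.imread(f'pics/{n}{r}.png'),6)[y0:y1,x0:x1];b=cv2.cvtColor(cv2.imread(f'pics/{n}{i}.png'),6)[y0-15:y1+15,x0-15:x1+15]
            W=np.float32([[1,0,15],[0,1,15]])
            try:
                cc,W=cv2.findTransformECC(a,b,W,cv2.MOTION_TRANSLATION,(3,300,1e-6),None,3)
                out[(r,i)]=(np.round(W[:,2]-15,2).tolist(),round(cc,3))
            except Exception as e: out[(r,i)]='fail'
    print(n,box,out)
run('scene',(362,165,405,215)); run('scene',(320,172,365,235));run('top',(140,145,172,200));run('top',(180,160,222,190));run('scene',(150,160,205,210));run('scene',(318,170,405,240))
```

```text
scene (362, 165, 405, 215) {(3, 4): ([-0.05000000074505806, 0.009999999776482582], 0.999), (3, 5): ([0.3400000035762787, -1.7599999904632568], 0.996), (3, 6): ([0.6899999976158142, -3.569999933242798], 0.987), (4, 5): ([0.3400000035762787, -1.7899999618530273], 0.996), (4, 6): ([0.7200000286102295, -3.569999933242798], 0.987)}
scene (320, 172, 365, 235) {(3, 4): ([0.0, 0.009999999776482582], 0.999), (3, 5): ([0.2800000011920929, -1.840000033378601], 0.998), (3, 6): ([0.4699999988079071, -3.5299999713897705], 0.998), (4, 5): ([0.27000001072883606, -1.840000033378601], 0.998), (4, 6): ([0.4699999988079071, -3.5399999618530273], 0.998)}
top (140, 145, 172, 200) {(3, 4): ([0.009999999776482582, -0.019999999552965164], 0.997), (3, 5): ([-0.550000011920929, -0.7300000190734863], 0.996), (3, 6): ([-1.0800000429153442, -1.399999976158142], 0.996), (4, 5): ([-0.550000011920929, -0.7300000190734863], 0.996), (4, 6): ([-1.0800000429153442, -1.399999976158142], 0.996)}
top (180, 160, 222, 190) {(3, 4): ([-0.05999999865889549, 0.05000000074505806], 0.997), (3, 5): ([-0.41999998688697815, -0.6800000071525574], 0.994), (3, 6): ([-0.8600000143051147, -1.4199999570846558], 0.997), (4, 5): ([-0.4399999976158142, -0.6700000166893005], 0.994), (4, 6): ([-0.8600000143051147, -1.409999966621399], 0.996)}
scene (150, 160, 205, 210) {(3, 4): ([0.009999999776482582, 0.009999999776482582], 0.999), (3, 5): ([0.019999999552965164, -0.009999999776482582], 0.999), (3, 6): ([0.019999999552965164, 0.0], 0.999), (4, 5): ([0.009999999776482582, -0.029999999329447746], 0.999), (4, 6): ([0.019999999552965164, -0.019999999552965164], 0.999)}
scene (318, 170, 405, 240) {(3, 4): ([0.0, -0.0], 0.999), (3, 5): ([0.3400000035762787, -1.7799999713897705], 0.997), (3, 6): ([0.6700000166893005, -3.4600000381469727], 0.991), (4, 5): ([0.3400000035762787, -1.7699999809265137], 0.997), (4, 6): ([0.6700000166893005, -3.450000047683716], 0.991)}
```

From the head-rise ratio (about 1.98 times the two-click shift), θ is about 0.80–0.85. The ball pixel gives 0.74–0.78. I'll add a small 2.5 mm press to centre it in the notch, then hold and compare.

{"api": "jog_arm", "payload": {
  "commands": [
    [0, 0.0003, -0.0008, 0, 0, 0, 0],
    [0, 0.0006, -0.0016, 0, 0, 0, 0],
    [0, 0.0009, -0.0024, 0, 0, 0, 0],
    [0, 0.0009, -0.0024, 0, 0, 0, 0],
    [0, 0.0009, -0.0024, 0, 0, 0, 0],
    [0, 0.0009, -0.0024, 0, 0, 0, 0],
    [0, 0.0009, -0.0024, 0, 0, 0, 0],
    [0, 0.0009, -0.0024, 0, 0, 0, 0],
    [0, 0.0009, -0.0024, 0, 0, 0, 0],
    [0, 0.0009, -0.0024, 0, 0, 0, 0]
  ]
}}

```text
clock: 16.0
eef_pos: [540.0, 2.8, 136.0]
eef_rot: [-3.141, -0.35, 1.509]
wrist_force: [-2.7, -4.0, 1.7]
finger_gap: 24.4
```

```bash
cat > head.py <<'E'
from h import *
def ratio(i,dbg=True):
    R=[]
    for n,box in [('scene',(362,165,405,215)),('scene',(320,172,365,235)),('top',(140,145,172,200)),('top',(180,160,222,190))]:
        x0,y0,x1,y1=box;v=[]
        for j in [5,i]:
            a=cv2.cvtColor(cv2.imread(f'pics/{n}4.png'),6)[y0:y1,x0:x1];b=cv2.cvtColor(cv2.imread(f'pics/{n}{j}.png'),6)[y0-15:y1+15,x0-15:x1+15]
            _,W=cv2.findTransformECC(a,b,np.float32([[1,0,15],[0,1,15]]),0,(3,300,1e-6),None,3); v.append(W[:,2]-15)
        R.append(v[1]@v[0]/(v[0]@v[0]))
    return np.round(R,3),np.mean(R)
E
python3 - <<'E'
from h import *
from head import ratio
for n in ['top','scene','wrist']: snap(n,n+'7')
s=manip.read_state();print(s['clock'],s['eef_pos'],s['wrist_force'],s['finger_gap'])
print(ratio(6),ratio(7))
u=np.array([.061,.998]);P=np.array([541,3])+97*u
w=load('wrist7')
for th in [.76,.79,.82,.85]:
    a=np.arcsin(52/110)-th;print(th,proj(w,[np.r_[P-110*np.cos(a)*u,190+110*np.sin(a)]]))
o=np.hstack([cv2.resize(cv2.imread(f'pics/{f}.png')[220:300,240:330],None,fx=4,fy=5) for f in ['wrist6','wrist7']])
cv2.imwrite('pics/c9.png',np.clip(o*2.0,0,255).astype(np.uint8))
E
```

```text
16.15 [539.96999971   2.74600624 136.00464668] [-2.74029632 -3.9702028   1.73446626] 24.492156570672773
(array([2.003, 1.915, 1.939, 2.066], dtype=float32), np.float32(1.9808223)) (array([2.072, 1.968, 1.997, 2.15 ], dtype=float32), np.float32(2.0467176))
0.76 [[283.35424761 264.53883072]]
0.79 [[283.3502909  262.34365363]]
0.82 [[283.3464045  260.05836371]]
0.85 [[283.34258654 257.68915087]]
```

View pics/c9.png

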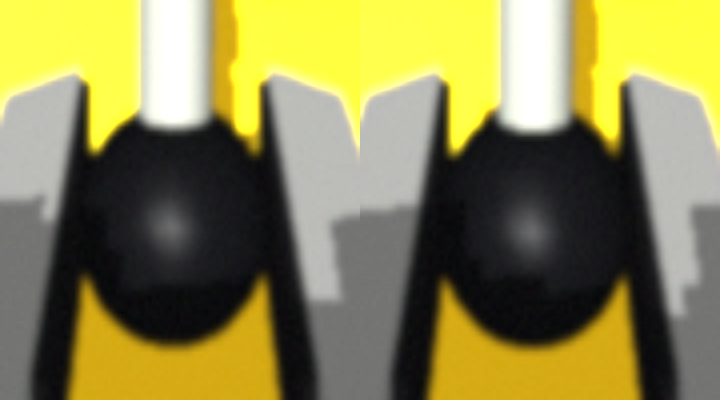

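The lever follows the tool: the head ratio rose by 0.066 for 2.5 mm. The two angle gauges still disagree, so I'll fit the ball as a 13 mm sphere in the wrist pictures, which gives depth without the arc assumption.

```bash
cat > sph.py <<'E'
from h import *
from scipy.optimize import least_squares
def fit(f):
    w=load(f); im=cv2.imread(f'pics/{f}.png'); k,D=K(w)
    r=im[:,:,2].astype(float)  # red: yellow bright, ball dark
    pts=[]
    c=np.array([284,258. if f<'wrist6' else 264])
    for ang in np.r_[np.arange(40,141,3),np.arange(205,248,3),np.arange(293,336,3)]:
        a=np.radians(ang); d=np.array([np.cos(a),np.sin(a)])
        ss=np.arange(14,34,.1); p=c+ss[:,None]*d
        v=cv2.remap(r.astype(np.float32),p[:,0].astype(np.float32)[None],p[:,1].astype(np.float32)[None],1)[0]
        hi=v[-30:].mean() if False else v.max(); 
        i=np.argmax(v>0.5*(v[:20].mean()+np.median(v[np.argmax(v>45):][:40])) ) if (v>45).any() else 0
        if i>5 and v[:i].max()<60: pts.append(np.r_[p[i],ang])
    pts=np.array(pts)
    q=cv2.undistortPoints(pts[:,:2].reshape(-1,1,2),k,D)[:,0]; ry=np.c_[q,np.ones(len(q))]; ry/=np.linalg.norm(ry,axis=1)[:,None]
    def res(C): return np.linalg.norm(np.cross(ry,C),axis=1)-13
    s=least_squares(res,[0,28,175],loss='soft_l1',f_scale=.2)
    keep=abs(s.fun)<.8
    R=cv2.Rodrigues(np.array(w['rvec']))[0]
    return s.x,R.T@(s.x-np.array(w['tvec'])),len(pts),np.round(np.sqrt(np.mean(res(s.x)[keep]**2)),2),keep.sum(),pts[~keep,2]
if __name__=='__main__':
    import sys
    for f in sys.argv[1:]:
        print(f,*fit(f))
E
python3 sph.py wrist3 wrist4 wrist5 wrist6 wrist7
```

```text
wrist3 [ -1.54768935  28.91457619 179.83484308] [540.75565946   2.09080549 238.23752289] 41 0.06 41 []
wrist4 [9.20966216e-02 2.88691454e+01 1.78872887e+02] [540.7847805    2.14071647 238.73049466] 44 0.14 41 [205. 332. 335.]
wrist5 [-7.97488465e-02  2.77185937e+01  1.74477996e+02] [539.95068861 -10.18159794 198.40641525] 47 0.15 42 [205. 208. 329. 332. 335.]
wrist6 [ -0.17005519  30.03162041 168.85848415] [540.1176851   -6.70245864 159.57558351] 50 0.17 42 [205. 208. 211. 247. 326. 329. 332. 335.]
wrist7 [-7.25865958e-02  3.03919315e+01  1.69603766e+02] [540.23811556  -6.15962945 156.35803401] 50 0.14 41 [205. 208. 211. 244. 247. 326. 329. 332. 335.]
```

The sphere fit, taken relative to rest, gives θ5 of about 0.385 and θ7 of about 0.775. That agrees with the head ratio (0.385 × 2.05 = 0.79), so the ball slid a little along the pads early on. I'll press about 5.5 mm more.

{"api": "jog_arm", "payload": {
  "commands": [
    [0, 0.0003, -0.001, 0, 0, 0, 0],
    [0, 0.0006, -0.002, 0, 0, 0, 0],
    [0, 0.0009, -0.003, 0, 0, 0, 0],
    [0, 0.0012, -0.004, 0, 0, 0, 0],
    [0, 0.0016, -0.005, 0, 0, 0, 0],
    [0, 0.0016, -0.005, 0, 0, 0, 0],
    [0, 0.0016, -0.005, 0, 0, 0, 0],
    [0, 0.0016, -0.005, 0, 0, 0, 0],
    [0, 0.0016, -0.005, 0, 0, 0, 0],
    [0, 0.0016, -0.005, 0, 0, 0, 0]
  ]
}}

```text
clock: 17.4
eef_pos: [540.1, 4.5, 131.1]
eef_rot: [-3.141, -0.35, 1.509]
wrist_force: [-2.1, -0.8, 1.0]
finger_gap: 24.3
```

Run:
```python
from h import *
from head import ratio
from sph import fit
for n in ['top','scene','wrist']: snap(n,n+'8')
s=manip.read_state();print(s['clock'],s['eef_pos'],s['wrist_force'],s['finger_gap'])
print(ratio(7),ratio(8)); print(fit('wrist8')[:2])
```

```text
17.55 [540.03728909   4.55972128 131.05504033] [-1.99360086 -1.98449388  0.87407701] 24.487896992042966
(array([2.072, 1.968, 1.997, 2.15 ], dtype=float32), np.float32(2.0467176)) (array([2.196, 2.075, 2.144, 2.199], dtype=float32), np.float32(2.1534958))
(array([-4.48959738e-02,  3.07874338e+01,  1.69771970e+02]), array([540.31820416,  -4.75340774, 151.22056994]))
```

{"api": "jog_arm", "payload": {
  "commands": [
    [0, 0, 0, 0, 0, 0, 0],
    [0, 0, 0, 0, 0, 0, 0],
    [0, 0, 0, 0, 0, 0, 0],
    [0, 0, 0, 0, 0, 0, 0],
    [0, 0, 0, 0, 0, 0, 0],
    [0, 0, 0, 0, 0, 0, 0],
    [0, 0, 0, 0, 0, 0, 0],
    [0, 0, 0, 0, 0, 0, 0],
    [0, 0, 0, 0, 0, 0, 0],
    [0, 0, 0, 0, 0, 0, 0]
  ]
}}

```text
clock: 18.8
eef_pos: [540.1, 4.5, 131.1]
eef_rot: [-3.141, -0.35, 1.509]
wrist_force: [-1.6, -1.4, 2.6]
finger_gap: 24.7
```

Run:
```python
from h import *
from head import ratio
from sph import fit
for n in ['top','scene','wrist']: snap(n,n+'9')
s=manip.read_state();print(s['clock'],s['eef_pos'],s['wrist_force'],s['finger_gap'])
print(ratio(9)); print(fit('wrist9')[:2])
a=cv2.absdiff(cv2.imread('pics/scene0.png'),cv2.imread('pics/scene9.png'))
cv2.imwrite('pics/v9.png',np.hstack([cv2.imread('pics/scene9.png')[:,:400],cv2.imread('pics/wrist9.png')[:,90:490]]))
```

```text
18.95 [540.0529069    4.52290675 131.05039492] [ 0.06907397 -0.66003781  1.9747797 ] 25.043201647107278
(array([2.208, 2.071, 2.118, 2.196], dtype=float32), np.float32(2.1484094))
(array([-3.01504810e-02,  3.07317508e+01,  1.69574412e+02]), array([540.32520693,  -4.73207009, 151.40110209]))
```

View pics/v9.png

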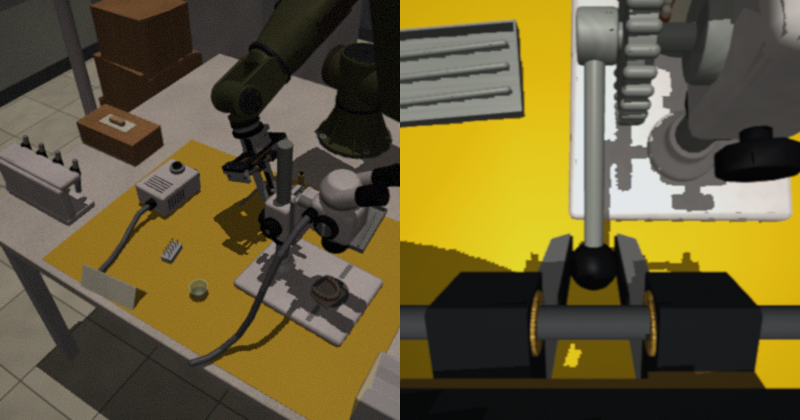

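The hold is steady: no drift over 1.4 s, the button is up, the ball is held at wrist crop (593,265), and the bench things have not moved. I'm handing it in.

```bash
python3 -c "
from cell import manip
print(manip.sign_off())"
```

```text
the job is handed in; nothing more can be done
None
```

I switched the light on and pressed the focus lever down to what my measurements put at the fourth click. I handed in at about 19 s, still gripping the knob. I can't read the lever joint, and sign-off gave no verdict, so the notch is an estimate from the camera pictures.

- **Button:** I pressed it to its stop (tip at 91.0 mm, 18 N) and let it up. Later pictures show it up.
- **Lever angle:** The ball slid slightly in the pads, so after the first press the tool's path alone overstated the angle. I added two small presses, 2.5 mm and then 5 mm. At the end, a sphere fit of the ball gave about 0.82 rad and the head's rise about 0.83 rad. The target is 0.838 rad, with 0.754 to 0.922 allowed.
- **Disagreement:** The head's rise is scaled from the sphere fit's reading at two clicks, so these two checks are not fully independent. Scaled from the tool's nominal two clicks instead, it would give about 0.90 rad, still inside the band.
- **Final hold:** Nothing drifted over the last 1.4 s, and the finger gap stayed at about 25 mm on the ball with 25 N of grip. I saw none of the loose things moved in the last pictures, checked by eye only.

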